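# Press a bush home with the bench locking pliers, then free the bar

### The arm

A 6-joint arm with a two-finger parallel gripper is mounted at the origin on a cart in front of the work surface, level with it; the furniture and walls round the work are solid. World frame = base frame: x ahead of the robot, y to its left, z up, the work surface at z = 0. Lengths are in mm, angles in degrees, forces in N, time in s.
With the tool pointing down it reaches from about 275 to 750 mm from the base axis. Payload 10.2 kg.
Tool frame: the origin (TCP) lies midway between the tips of the shut fingers; the grasp point (between the pads) lies 19 mm behind it; z points along the fingers, y is the direction in which the jaws open and shut (so a half turn about z gives the same grasp; the last joint's range is limited). The gripper opens to 88 mm and grips with 3 to 60 N. Pads are 18 mm wide; open, the fingers measure 123 mm over their backs; the gripper's body (75 mm by 187 mm) begins 45 mm behind the grasp point.
Start: joints at [51.543, 17.928, 85.812, -0, 76.261, -12.8], TCP at [227.329, 473.236, 238.72] pointing down, gripper open.
Joint ranges: [-168.41, 168.41], [-55.51, 124.54], [10.69, 146.95], [-70.63, 250.63], [1, 178], [-165.06, 165.06]. Speed limits (degrees/s): [136.94, 136.94, 172.46, 180, 180, 180].

### API

Orientations are given as [roll, pitch, yaw] about the fixed x, y, z axes, in that order (R = Rz(yaw) Ry(pitch) Rx(roll)).
In Python, from plant import env gives the robot as it stands. Calls block until the motion is done:
- env.goto(position, orientation): joint-space move of the TCP to a pose.
- env.move_l(position, rot=None, v=150, stop_force=None): straight line of the TCP; rot=None keeps the orientation; v is the mean speed in mm/s. With stop_force (N) it stops when the force on the tool has changed by that much, and returns True; else False.
- env.goto_joints(angles): joint-space move.
- env.command_gripper(opening): finger opening in mm; the grip force is fixed at half the most; returns when the fingers have stopped.
- env.sleep(seconds).
- env.ik(position, orientation): joint angles nearest the present ones, or None.
- env.capture(name): name is "side" or "top"; returns a dict with "frame" (420x560x3 uint8, red, green, blue), "z_map" (420x560 float32, mm along the optical axis (not along the pixel's ray), 0 where there is no reading), "fx", "fy", "cx", "cy" (pixels), "T" (4x4, takes a point from camera to world coordinates). Camera axes: x right, y down, z forward; pixel columns grow to the right and rows downward; lengths in mm; the calibration is good to about 2 mm. A picture is of the moment at which its call begins.
A pose or a line that the arm cannot do raises env.Unreachable and nothing moves.
- env.close_job(): hands the job in, once; it reports no verdict.
Readings, each from a call of its own:
- env.read_time(): time.
- env.read_joint_positions(): joint angles.
- env.read_dq(): joint speeds.
- env.read_effort(): joint torques, N m.
- env.read_eef_pos(): TCP position.
- env.read_tool_rot(): TCP orientation.
- env.read_wrist_force(): force on the tool from outside, world axes, zero at the start.
- env.read_moment(): the same for the moment, N m.
- env.read_gripper_width(): finger opening in mm.
Only numpy, scipy, OpenCV 4.12 (cv2) and the standard library are available. Lean on these libraries where they do the work, as an engineer would, in place of code of your own. Each camera call takes 0.05 s, during which the arm holds its last target.

### The job

Press the bronze bush flush into the flat link bar with the bench-mounted locking pliers: slide the bar, bush end first and lying flat, between the anvil's guide rails until its end rests against the end stop, and push the long handle down until it goes over centre and stays locked with nobody touching it. Then press the release lever's tab to spring the clamp fully open and leave the bar lying where it is, free in the guides. Work gently and by feel: only nudge the stop, ease off as soon as the handle or lever gives (nowhere is more than about 25 N needed), never push on the bush yourself, and leave the other things on the table where they are.

Things in the scene. Friction and masses are not known exactly. Their poses are not given: they have to be found in the camera images.
- clamp: Locking pliers on a bed plate screwed to the table. Origin on the table under the pressing axis; x level, from the bar's entry to the rear (handle's tail); z up. Anvil top z 30 mm, x -62 to 30. Guide rails on it 8 mm high, inner faces y +-17.5 mm from x -44 to 12, flaring to 43 mm apart at the entry x -62, where the bar goes in towards +x.
- pad_face (a point): Centre of the underside of the jaw's sprung round steel pad, 30 mm across, above the anvil. Open it is about 68 mm above the table and tilted, its lowest edge 60 mm up, so the bar with its proud bush passes under it only if kept within about 6 mm of the anvil. Jaw and pad reach forward to x = -15 mm in the clamp's frame; jaw top at most 116 mm high.
- end_stop: Small steel block fixed across the anvil; its frame coincides with the clamp's. Its front face stands at x = 18 mm in that frame, 30 to 43 mm above the table: the bar's end rests there, which brings the bush under the pad.
- handle: Moving handle, a pressed metal channel. Origin at its pivot in the jaw, x towards its tail, z out of its top face; turns about y. Sprung open at first, tail raised about 0.6 rad. Pushed down it presses the bush, goes over centre, drops by itself and stops hard about level; exactly where and how heavily depends on a screw setting that is not known. The pivot moves about 14 mm forward meanwhile.
- handle_grip (a point): Middle of the top face of the handle's dipped black grip (25 mm wide, 112 to 188 mm behind the handle's pivot), 160 mm behind the pivot and 11.5 mm above it: push here, with some 10 to 22 N. About 167 mm above the table when open, about 85 mm when locked.
- link_foot (a point): Foot of the toggle link in the adjusting screw at the rear of the bed, about 187 mm behind the clamp's origin and 40 mm up; it does not move. Its z in the handle's frame tells the lock: about -89 mm open, -40 mm at dead centre, about -34 mm locked.
- release_tab (a point): Top centre of the release lever's tab, a steel tongue 17 mm wide sticking out behind the handle's tail (free from 189 to 235 mm behind the handle's pivot; this point 213 mm, level with the pivot, 74 mm above the table when locked). Hinged in the handle 75 mm behind its pivot. Pressed down 8 to 16 mm (5 to 15 N) it forces the toggle back through dead centre; handle and tab then spring up.
- bar_grip (a point): Centre (half-way up) of the place to hold the link bar: flat dark steel, 132 mm long, 32 wide, 14 thick, about 0.27 kg, lying flat on the table, a bronze bush in one end. x along the bar to the bush end, z up. The bush end is 96 mm ahead of this point, the plain end 36 mm behind; hold across the 32 mm width.
- bar_eye (a point): Centre of the bush's eye on the bar's underside: 78 mm ahead of bar_grip and 18 mm from the bar's end. Bar pushed home: on the clamp's vertical axis, at the anvil's top.
- bush_top (a point): Centre of the top rim of the bronze bush, 22 mm outside diameter, with a 15 mm hole. It stands 6 to 8 mm proud of the bar's top face at first (bush top up to 22 mm above the bar's underside) and is flush with it when home (7 mm above bar_grip). It is tight: about 30 N to move it.
- bush: The bronze bush itself (origin at the centre of its lower rim, 14 mm below its top rim).
- bolt_m16: Hexagon bolt standing on its head, 28 mm across and 60 high; leave it alone. Origin under its centre.
- spring_a: Short coil spring standing on end, 30 mm across and 55 high; leave it alone. Origin under its centre.
- fit_nipple_b: Hydraulic nipple with a hexagon, standing, 30 mm across and 44 high; leave it alone. Origin under its centre.
- grease_tin: Round tin with lid, 68 mm across and 56 high; leave it alone. Origin under its centre.
- bush_brass: Spare plain bronze bush standing on the table, 32 mm across and 34 high; not part of the job, leave it alone. Origin under its centre.

How it is judged (in metres and radians):
On the way, in this order (a step that is already met when the one before it is completed fails the run):
1. the bar lies flat between the guide rails with its bush end against the end stop (within 3 mm) (x of bar_eye in the frame of clamp between -0.003 and 0.004 m and y of bar_eye in the frame of clamp between -0.0025 and 0.0025 m and z of bar_eye in the frame of clamp below 0.0325 m), for 0.2 s.
2. the handle is over centre and stays locked with the gripper off the clamp, and the bush is pressed flush (within 0.9 mm) (z of link_foot in the frame of handle above -0.0375 m and z of bush_top in the frame of bar_grip below 0.0079 m and contact force between the fingers and clamp below 0.5 N), for 0.3 s.
3. the release lever's tab is pressed while the handle is still locked (z of release_tab in the frame of handle below -0.003 m and z of link_foot in the frame of handle above -0.039 m).
At the end, for the whole second after the job is handed in: The bush is flush with the bar's top face (within 0.9 mm), the clamp stands sprung open with its handle up (link foot lower than -75 mm in the handle's frame), and the bar lies free and still between the rails, flat on the anvil, its eye within 10 mm along and 2.5 mm across of the clamp's axis (z of bush_top in the frame of bar_grip below 0.0079 m and z of link_foot in the frame of handle below -0.075 m and x of bar_eye in the frame of clamp between -0.01 and 0.004 m and y of bar_eye in the frame of clamp between -0.0025 and 0.0025 m and z of bar_eye in the frame of clamp below 0.0325 m and linear speed of bush below 0.02 m/s and angular speed of handle below 0.1 rad/s); the robot touches nothing.
It fails at once if the gripper presses on the clamp, its handle or its lever with more than 40 N (contact force between the fingers and clamp above 40 N).
It fails at once if the bar is driven against the end stop with more than 30 N (contact force between anything else and end_stop above 30 N).
It fails at once if the gripper pushes on the bush itself (contact force between the fingers and bush above 10 N).
It fails at once if another thing on the table is shifted by more than 30 mm (distance of any of bolt_m16, spring_a, fit_nipple_b, grease_tin, bush_brass from where it was at the start of the episode above 0.03 m).
It also fails if it takes over 69 s, if anything falls off the work surface, if the arm or the gripper's body presses on something with over 40 N, if the wrist force passes 120 N, or if a joint passes its speed limit or range.

## Working session

There is one attempt and no reset: what is moved stays moved. The work goes in short steps, each a Python script; the robot and the scene stay as the last script left them, time stands still between calls to the robot, and variables do not carry over. Pictures are saved under pics/ and viewed, and the job is handed in when it is done.

```bash
ls; mkdir -p pics
python3 - <<'E'
from plant import env
import cv2, numpy as np
for n in("side","top"):
    c=env.capture(n); cv2.imwrite(f"pics/{n}0.png",c["frame"][:,:,::-1]); np.savez(f"pics/{n}0.npz",**c)
    print(n,c["fx"],c["fy"],c["cx"],c["cy"]);print(np.round(c["T"],3))
print(env.read_time(),env.read_tool_rot(),env.read_gripper_width())
E
```

```text
pics
side 433.21438374566134 433.21438374566134 287.6062005690634 208.69509543110922
[[ 1.00000e+00  1.10000e-02  2.70000e-02  5.53292e+02]
 [-1.70000e-02 -5.55000e-01  8.32000e-01 -7.15765e+02]
 [ 2.40000e-02 -8.32000e-01 -5.54000e-01  6.06812e+02]
 [ 0.00000e+00  0.00000e+00  0.00000e+00  1.00000e+00]]
top 526.583968519183 526.583968519183 275.8981282527896 210.60791912228177
[[ 2.900000e-02 -9.970000e-01  7.000000e-02  5.104880e+02]
 [-1.000000e+00 -2.800000e-02  1.400000e-02 -3.934000e+00]
 [-1.200000e-02 -7.000000e-02 -9.970000e-01  1.436518e+03]
 [ 0.000000e+00  0.000000e+00  0.000000e+00  1.000000e+00]]
0.1 [-1.79936440e+02 -1.38944937e-02  1.54346611e+02] 88.19465652147497
```

View pics/side0.png

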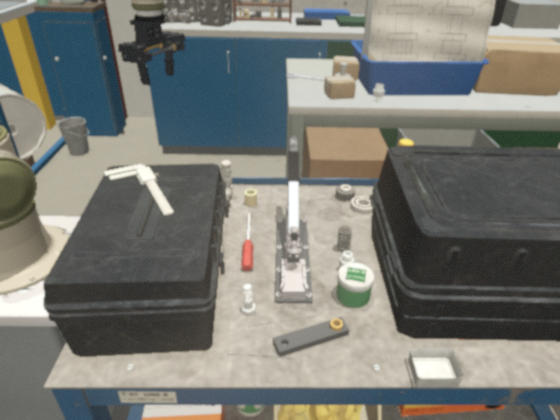

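View pics/top0.png

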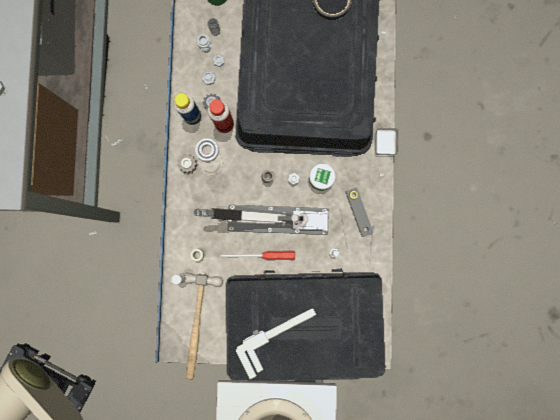

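```bash
cat > h.py <<'E'
import numpy as np, cv2
def ray(c,u,v):
    T=c["T"];d=T[:3,:3]@np.array([(u-c["cx"])/c["fx"],(v-c["cy"])/c["fy"],1.]);return T[:3,3],d
def onz(c,u,v,z):
    o,d=ray(c,u,v);return o+d*(z-o[2])/d[2]
def cloud(c):
    z=c["z_map"].astype(float);v,u=np.mgrid[:z.shape[0],:z.shape[1]]
    P=np.stack([(u-c["cx"])/c["fx"]*z,(v-c["cy"])/c["fy"]*z,z],-1)
    W=P@c["T"][:3,:3].T+c["T"][:3,3];W[z==0]=np.nan;return W
def load(n):
    d=np.load(n);return {k:d[k] for k in d.files}
E
python3 - <<'E'
from h import *
s=load("pics/side0.npz");t=load("pics/top0.npz")
a=s["frame"][120:370,200:400,::-1];cv2.imwrite("pics/s0c.png",cv2.resize(a,None,fx=2.4,fy=2.4,interpolation=cv2.INTER_CUBIC)) 
a=t["frame"][140:270,180:400,::-1];cv2.imwrite("pics/t0c.png",cv2.resize(a,None,fx=3.6,fy=3.6,interpolation=cv2.INTER_CUBIC))
for c,n in((s,"s"),(t,"t")):
    W=cloud(c)
    pts={"s":[(312,336),(337,324),(293,290),(293,275),(294,200),(293,150),(354,285),(248,305),(240,350),(440,250),(150,250),(345,240)],"t":[(360,215),(354,194),(320,218),(300,218),(260,215),(205,212),(321,176),(335,253),(350,250),(300,130),(300,330),(265,255)]}[n]
    for u,v in pts: print(n,u,v,np.round(W[v,u],1))
E
```

```text
s 312 336 [ 617.8 -217.7   12.3]
s 337 324 [ 664.7 -187.6    8.5]
s 293 290 [ 587.2 -121.6   27. ]
s 293 275 [588.3 -82.2  28.8]
s 294 200 [591.7  60.1 112.3]
s 293 150 [590.7 172.7 174.6]
s 354 285 [ 697.9 -134.9   53.4]
s 248 305 [ 504.2 -152.7   19. ]
s 240 350 [ 495.3 -238.1    0.9]
s 440 250 [ 800.9 -211.6  199.2]
s 150 250 [ 354.5 -176.9  166.3]
s 345 240 [704.8  30.2  29.4]
t 360 215 [ 604.7 -211.    17.4]
t 354 194 [ 6.629e+02 -1.961e+02  1.000e-01]
t 320 218 [ 592.8 -102.6   29.8]
t 300 218 [586.8 -46.7 107.4]
t 260 215 [591.6  54.7 105.4]
t 205 212 [590.7 183.8 176.8]
t 321 176 [ 702.4 -100.9   54.9]
t 335 253 [ 500.9 -141.5   60.9]
t 350 250 [ 509.8 -188.4   -2.1]
t 300 130 [787.7 -37.9 214.8]
t 300 330 [318.  -51.4 175. ]
t 265 255 [489.8  41.7  19.8]
```

View pics/s0c.png

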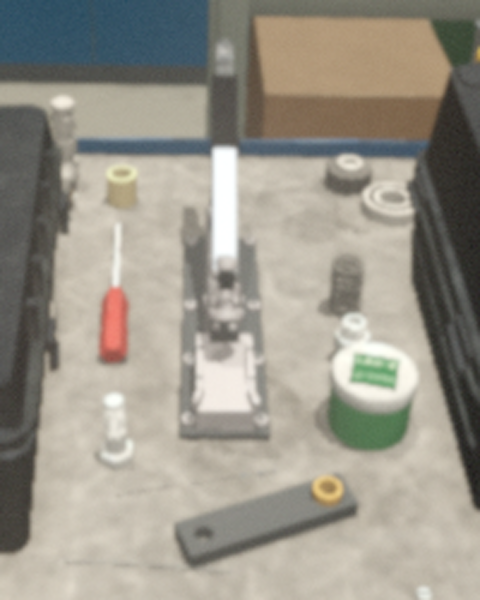

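View pics/t0c.png

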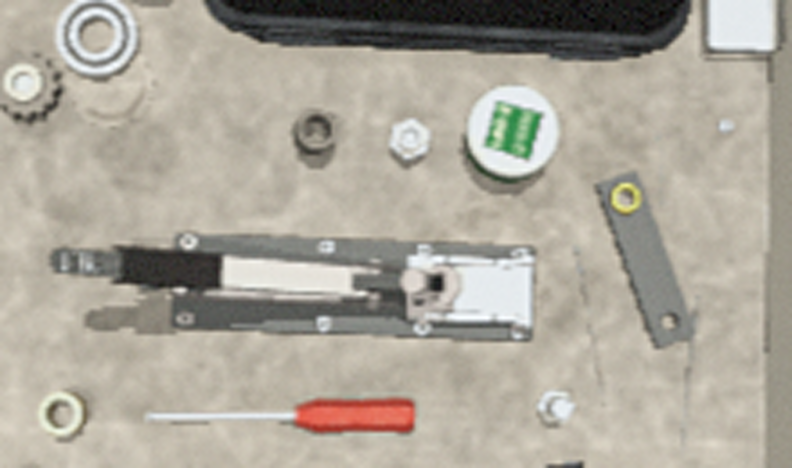

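Run:
```python
from h import *
s=load("pics/side0.npz");t=load("pics/top0.npz")
# bar
for c,n,roi in((s,"s",(265,310,365,360)),(t,"t",(335,180,380,245))):
    x0,y0,x1,y1=roi
    f=c["frame"][y0:y1,x0:x1].astype(np.uint8)
    g=cv2.cvtColor(f,cv2.COLOR_RGB2GRAY);hsv=cv2.cvtColor(f,cv2.COLOR_RGB2HSV)
    print(n,"gray pct",np.percentile(g,[5,20,50,80]))
    th,_=cv2.threshold(g,0,255,cv2.THRESH_OTSU)
    bush=((hsv[...,1]>90)&(hsv[...,2]>90)).astype(np.uint8)
    m=((g<th)|(bush>0)).astype(np.uint8)
    m=cv2.morphologyEx(m,cv2.MORPH_CLOSE,np.ones((5,5)))
    cs,_=cv2.findContours(m,0,1);k=max(cs,key=cv2.contourArea)
    r=cv2.minAreaRect(k);b=cv2.boxPoints(r)+[x0,y0]
    print(n,th,"box",np.round(b,1).tolist()); print(np.round([onz(c,u,v,14)[:2] for u,v in b],1).tolist())
    v,u=np.nonzero(bush);print("bush",len(u),u.mean()+x0,v.mean()+y0,np.round(onz(c,u.mean()+x0,v.mean()+y0,20),1))
# clamp screws: print local blobs
for c,n,sc,off,ps in((s,"s",2.4,(200,120),[(190,304),(252,304),(187,358),(258,358),(186,419),(262,420)]),(t,"t",3.6,(180,140),[(188,241),(187,318),(326,246),(325,323),(423,249),(422,327),(520,254),(518,332)])):
    g=cv2.cvtColor(c["frame"],cv2.COLOR_RGB2GRAY).astype(float)
    W=cloud(c)
    for a,b in ps:
        u,v=a/sc+off[0]-.3,b/sc+off[1]-.3;ui,vi=int(round(u)),int(round(v))
        p=g[vi-2:vi+3,ui-2:ui+3];w=np.clip(p-np.percentile(p,60),0,None);yy,xx=np.mgrid[-2:3,-2:3]
        cu,cv_=ui+(w*xx).sum()/w.sum(),vi+(w*yy).sum()/w.sum()
        print(n,round(cu,2),round(cv_,2),np.round(W[vi,ui],1),np.round(onz(c,cu,cv_,10),1))
```

```text
s gray pct [102. 138. 182. 192.]
s 156.0 box [[270.4, 338.9], [343.0, 313.1], [350.5, 334.3], [277.9, 360.1]]
[[546.3, -225.6], [677.5, -166.7], [684.6, -215.1], [559.2, -268.1]]
bush 115 335.9913043478261 324.10434782608695 [ 660.8 -197.9   20. ]
t gray pct [130.  150.8 178.  187. ]
t 157.0 box [[342.0, 192.1], [356.1, 186.1], [375.6, 232.1], [361.5, 238.0]]
[[665.7, -161.8], [683.0, -199.5], [560.0, -254.2], [542.9, -216.7]]
bush 34 353.70588235294116 194.6764705882353 [ 658.9 -192.7   20. ]
s 278.72 246.53 [561.1  28.6  12.5] [560.5  29.9  10. ]
s 305.72 246.64 [618.   27.6  13.9] [619.9  30.3  10. ]
s 277.63 269.01 [559.  -44.9  11.1] [558.3 -43.8  10. ]
s 305.35 269.72 [618.7 -44.   10.8] [615.2 -45.4  10. ]
s 276.63 293.76 [ 557.2 -117.9   12.6] [ 556.5 -114.6   10. ]
s 309.75 294.43 [ 618.5 -118.3   10.8] [ 620.1 -115.9   10. ]
t 232.26 207.18 [616.6 135.1  16.3] [616.6 135.   10. ]
t 231.21 228.27 [559.7 133.1  16.6] [559.2 135.8  10. ]
t 270.6 208.13 [616.5  32.   20.2] [617.   30.6  10. ]
t 269.38 229.32 [560.   30.4  15.3] [559.3  32.2  10. ]
t 296.53 210.53 [616.9 -41.2   6.5] [612.4 -39.9  10. ]
t 296.3 231.14 [556.8 -42.6  14.1] [556.5 -40.8  10. ]
t 324.56 211.45 [ 615.4 -113.7   18. ] [ 612.1 -116.    10. ]
t 323.91 231.71 [ 556.  -114.9   20.5] [ 557.1 -115.4   10. ]
```

Run:
```python
from h import *
t=load("pics/top0.npz");s=load("pics/side0.npz")
a=t["frame"][195:240,230:345,::-1];cv2.imwrite("pics/t0d.png",cv2.resize(a,None,fx=6.9,fy=6.9,interpolation=cv2.INTER_NEAREST))
a=s["frame"][215:310,260:325,::-1];cv2.imwrite("pics/s0d.png",cv2.resize(a,None,fx=6,fy=6,interpolation=cv2.INTER_NEAREST))
W=cloud(t)
for v in (210,216,221): print(v,[tuple(np.round(W[v,u],0).astype(int)) for u in range(192,262,5)])
```

```text
210 [(np.int64(606), np.int64(246), np.int64(1)), (np.int64(594), np.int64(200), np.int64(195)), (np.int64(595), np.int64(190), np.int64(186)), (np.int64(596), np.int64(179), np.int64(176)), (np.int64(596), np.int64(168), np.int64(170)), (np.int64(596), np.int64(155), np.int64(176)), (np.int64(597), np.int64(144), np.int64(168)), (np.int64(598), np.int64(132), np.int64(165)), (np.int64(599), np.int64(121), np.int64(154)), (np.int64(600), np.int64(110), np.int64(150)), (np.int64(610), np.int64(108), np.int64(7)), (np.int64(610), np.int64(95), np.int64(4)), (np.int64(611), np.int64(81), np.int64(4)), (np.int64(611), np.int64(67), np.int64(9))]
216 [(np.int64(590), np.int64(245), np.int64(1)), (np.int64(591), np.int64(232), np.int64(-4)), (np.int64(591), np.int64(218), np.int64(-3)), (np.int64(581), np.int64(178), np.int64(182)), (np.int64(582), np.int64(168), np.int64(170)), (np.int64(582), np.int64(155), np.int64(175)), (np.int64(583), np.int64(144), np.int64(167)), (np.int64(584), np.int64(133), np.int64(159)), (np.int64(584), np.int64(121), np.int64(154)), (np.int64(585), np.int64(109), np.int64(149)), (np.int64(586), np.int64(98), np.int64(133)), (np.int64(587), np.int64(86), np.int64(126)), (np.int64(588), np.int64(74), np.int64(120)), (np.int64(589), np.int64(62), np.int64(112))]
221 [(np.int64(576), np.int64(244), np.int64(2)), (np.int64(577), np.int64(232), np.int64(-2)), (np.int64(577), np.int64(218), np.int64(-2)), (np.int64(577), np.int64(203), np.int64(3)), (np.int64(578), np.int64(191), np.int64(-7)), (np.int64(578), np.int64(177), np.int64(-2)), (np.int64(579), np.int64(163), np.int64(1)), (np.int64(577), np.int64(144), np.int64(44)), (np.int64(577), np.int64(131), np.int64(41)), (np.int64(579), np.int64(121), np.int64(12)), (np.int64(580), np.int64(107), np.int64(11)), (np.int64(580), np.int64(93), np.int64(13)), (np.int64(581), np.int64(80), np.int64(9)), (np.int64(578), np.int64(63), np.int64(74))]
```

View pics/t0d.png

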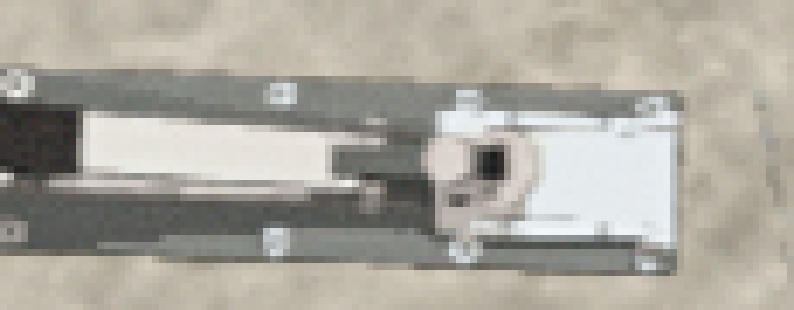

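View pics/s0d.png

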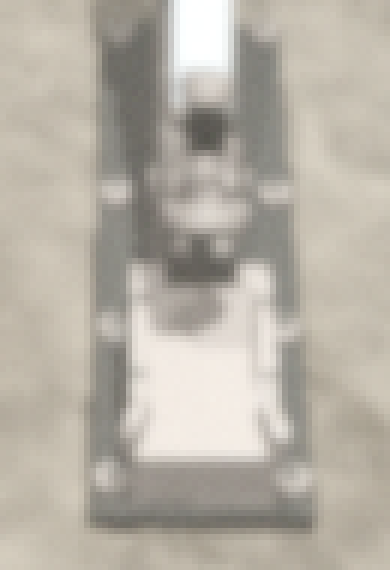

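Run:
```python
from h import *
t=load("pics/top0.npz");s=load("pics/side0.npz")
def T(X,Y,z): return onz(t,X/6.9+229.5,Y/6.9+194.5,z)[:2]
def S(X,Y,z): return onz(s,X/6+259.5,Y/6+214.5,z)[:2]
def fit(p):
    p=np.array(p);c=np.polyfit(p[:,1],p[:,0],1);print(np.round(p,1).tolist(),"x=%.2f%+.4f*y"%(c[1],c[0]))
pr=[((17,84),(9,231)),((281,93),(276,241)),((468,101),(462,249)),((654,106),(649,260))]
for z in(10,):
  fit([(T(*a,z)+T(*b,z))/2 for a,b in pr])
  fit([(S(*a,z)+S(*b,z))/2 for a,b in [((116,190),(277,190)),((107,326),(287,326)),((104,475),(295,478))]])
print("bed front T",T(677,181,8),"S",S(200,527,8),"S bottom")
print("anvil front T",T(677,183,30),"S",S(203,460,30), "rear edge T",T(436,175,30))
print("rail/flare",T(600,118,38),T(602,232,38))
# handle axis: black grip edges / tab  (t0c scale 3.6 off 180,140)
for (X,Y1,Y2,z) in((221,252,291,146),(115,246,283,186),(120,246,284,184),(355,268,297,105)):
  for Y in(Y1,Y2): print("h",X,Y,np.round(onz(t,X/3.6+179.5,Y/3.6+139.5,z),1))
W=cloud(t)
for u in range(192,252,2):
    col=W[205:220,u]; ok=col[:,2]>100; print(u, np.round(np.nanmedian(col[ok],0),1) if ok.any() else None, ok.sum())
```

```text
[[588.9, 136.4], [588.2, 31.8], [587.1, -41.6], [586.1, -114.8]] x=587.56+0.0115*y
[[590.3, 31.6], [588.6, -42.9], [587.5, -114.8]] x=589.59+0.0192*y
bed front T [ 587.21929245 -124.97637775] S [ 587.15731452 -134.84158975] S bottom
anvil front T [ 585.2626865  -123.12953633] S [ 587.60861858 -127.75264638] rear edge T [585.69801881 -29.82204019]
rail/flare [609.06740863 -92.25516723] [565.15050947 -94.06879535]
h 221 252 [601.4 100.3 146. ]
h 221 291 [574.7  99.4 146. ]
h 115 246 [600.5 167.5 186. ]
h 115 283 [576.  166.5 186. ]
h 120 246 [600.8 164.4 184. ]
h 120 284 [575.5 163.5 184. ]
h 355 268 [595.6   8.9 105. ]
h 355 297 [575.2   8.3 105. ]
192 None 0
194 [588.7 206.9 196.3] 5
196 [589.1 202.7 193.2] 7
198 [589.4 198.8 189.6] 7
200 [589.9 194.4 186.8] 7
202 [589.9 190.1 183.6] 7
204 [590.4 185.6 181.3] 7
206 [588.1 181.2 178.8] 7
208 [588.6 176.7 175.4] 7
210 [587.5 172.1 174.6] 8
212 [589.1 167.7 170.2] 11
214 [589.  162.  178.3] 11
216 [589.  157.3 178.2] 11
218 [589.1 152.6 176.2] 11
220 [588.5 148.3 172. ] 10
222 [587.7 144.  166.8] 11
224 [587.9 139.5 165.9] 11
226 [588.2 134.7 161.3] 11
228 [588.5 130.4 158.5] 11
230 [588.5 125.4 157.8] 11
232 [588.  121.  153.7] 10
234 [588.2 116.4 150.2] 10
236 [588.6 111.8 147.2] 10
238 [588.8 107.  145.8] 10
240 [589.2 102.3 143.1] 10
242 [588.3  97.8 138.1] 9
244 [588.9  93.1 136.1] 9
246 [587.6  88.1 132.6] 8
248 [588.2  83.5 126.4] 8
250 [588.8  78.9 122.1] 8
```

```bash
cat >> h.py <<'E'
YC=89.2
O=np.array([587.3,-63.0])   # clamp origin estimate
AX=np.array([np.cos(np.radians(YC)),np.sin(np.radians(YC))]);AY=np.array([-AX[1],AX[0]])
def cl(x,y,z): return [*(O+x*AX+y*AY),z]
def toc(p): d=np.array(p[:2])-O;return np.round([d@AX,d@AY,p[2]],2)
E
python3 - <<'E'
from h import *
from plant import env
for p,y in(((587,-223,150),24),((587,-223,2),24),((587,-223,2),-156),(cl(-150,0,80),YC),(cl(-78,0,32),YC),(cl(205,0,180),YC),(cl(-78,0,32),YC-180),(cl(205,0,180),YC-180)):
    q=env.ik(p,[180,0,y]);print(p,y,None if q is None else np.round(q,1))
print(env.read_time())
E
```

```text
(587, -223, 150) 24 [-31.5  35.1  73.3  -0.   71.6  34.5]
(587, -223, 2) 24 [-31.5  45.5  79.3  -0.   55.2  34.5]
(587, -223, 2) -156 [ -31.5   45.5   79.3    0.    55.2 -145.5]
[np.float64(585.2056729491281), np.float64(-212.98537860139564), 80] 89.2 [-30.8  38.9  78.1   0.   63.  -30. ]
[np.float64(586.2109499335467), np.float64(-140.99239687272575), 32] 89.2 [-24.6  40.4  83.7   0.   55.8 -23.8]
[np.float64(590.1622469695247), np.float64(141.98001742190738), 180] 89.2 [ 2.5 30.9 75.5 -0.  73.6  3.3]
[np.float64(586.2109499335467), np.float64(-140.99239687272575), 32] -90.8 [-24.6  40.4  83.7  -0.   55.8 156.2]
[np.float64(590.1622469695247), np.float64(141.98001742190738), 180] -90.8 None
0.1
```

Run:
```python
from h import *
from plant import env
env.goto([587,-223,250],[180,0,24])
env.move_l([587,-223,40],v=200)
print(env.move_l([587,-223,2],v=60,stop_force=6),env.read_eef_pos())
env.command_gripper(25)
print(env.read_gripper_width(),env.read_eef_pos(),env.read_wrist_force())
print(env.move_l([587,-223,70],v=80),env.read_wrist_force(),env.read_moment(),env.read_gripper_width())
for n in("side","top"):
    c=env.capture(n); np.savez(f"pics/{n}1.npz",**c)
    f=c["frame"][:,:,::-1]
    f=f[230:380,230:400] if n=="side" else f[150:270,280:420]
    cv2.imwrite(f"pics/{n}1.png",cv2.resize(f,None,fx=4,fy=4,interpolation=cv2.INTER_CUBIC))
print(env.read_time())
```

```text
True [ 5.86325191e+02 -2.22613710e+02  5.31425701e-01]
31.65953335672954 [ 5.86351469e+02 -2.22889993e+02  4.60123471e-01] [ 1.60521229 -3.74645904  4.44269407]
False [-0.35773787  0.79851556 -1.93725547] [-0.06868543  0.29189432  0.01000727] 31.450461027802607
6.7417
```

View pics/side1.png

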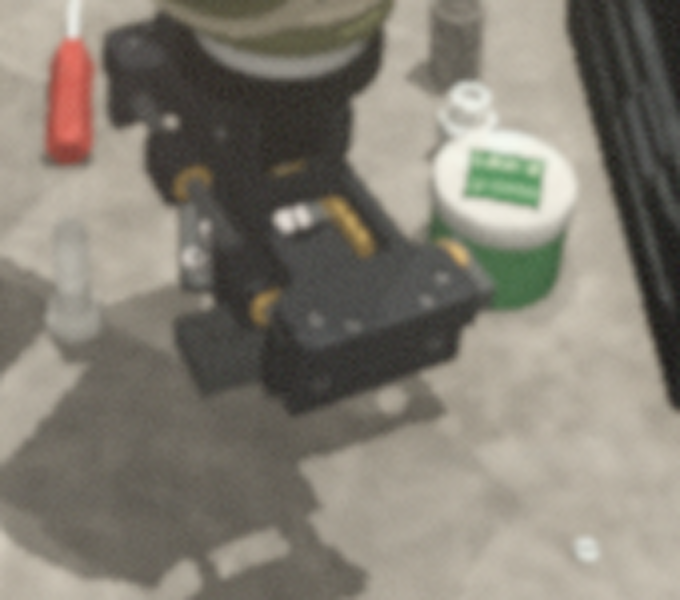

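View pics/top1.png

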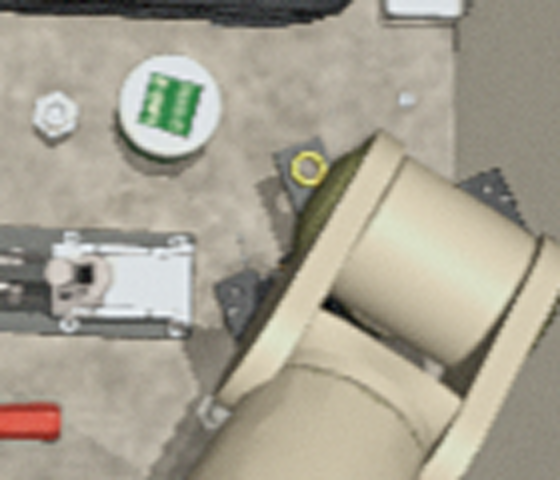

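Run:
```python
from h import *
t=load("pics/top1.npz")
p=onz(t,356.5,191.5,90);print(p)
d=np.array([np.cos(np.radians(24)),np.sin(np.radians(24))])
q=p[:2]-np.array([587,-223]);print(q@d,q@[-d[1],d[0]])
W=cloud(t);print(np.round(W[186:197:2,351:362:2,2]))
```

```text
[ 659.99210961 -190.34396171   90.        ]
79.96401756642388 0.14420980897380895
[[ -2.  88.  80.  80.  77.   5.]
 [ 81.  80.  93.  88.  83.  83.]
 [ 82.  86.  -1.  -0.  89.  82.]
 [ 82.  87.  -2.  -3.  85. 312.]
 [ 78.  88.  90.  -2.  87. 335.]
 [ 85.  83.  81.  80. 334. 340.]]
```

Run:
```python
from h import *
from plant import env
R=[180,0,YC]
env.goto(cl(-176,0,72),R)
env.move_l(cl(-176,0,32.5),v=100)
print(env.read_eef_pos(),env.read_wrist_force())
for n in("side","top"):
    c=env.capture(n); np.savez(f"pics/{n}2.npz",**c)
    f=c["frame"][:,:,::-1]
    f=f[200:350,220:390] if n=="side" else f[150:270,280:420]
    cv2.imwrite(f"pics/{n}2.png",cv2.resize(f,None,fx=4,fy=4,interpolation=cv2.INTER_CUBIC))
print(env.read_time())
```

```text
[ 584.99494825 -239.04022548   32.6604227 ] [ 0.59625094  0.18015152 -2.26181977]
8.4583
```

View pics/top2.png

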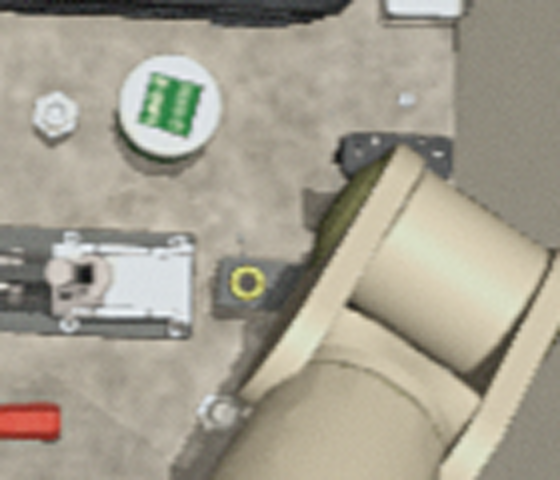

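View pics/side2.png

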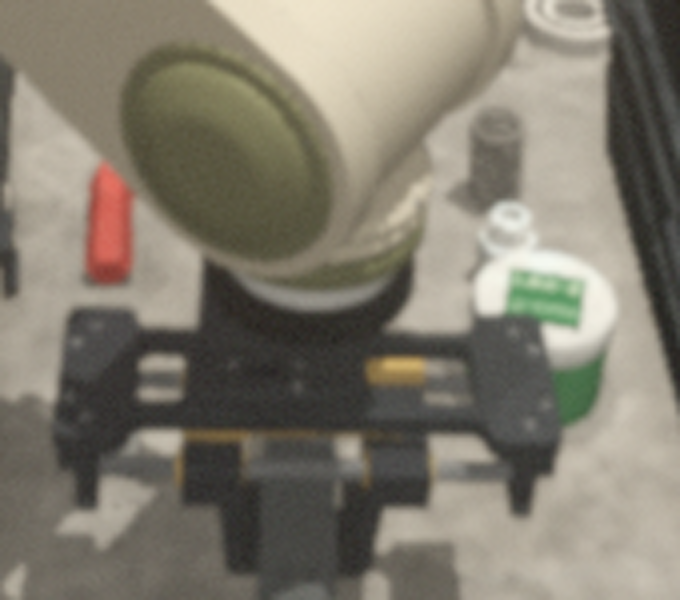

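Run:
```python
from h import *
t=load("pics/top2.npz")
f=t["frame"][210:232,330:352];h=cv2.cvtColor(f,cv2.COLOR_RGB2HSV);m=(h[...,1]>80)&(h[...,2]>80);v,u=np.nonzero(m);u,v=u.mean()+330,v.mean()+210
p=onz(t,u,v,53);print(u,v,p,toc(p))
# anvil centre by bright mask columns
g=cv2.cvtColor(t["frame"],cv2.COLOR_RGB2GRAY)
for u in range(308,329,2):
    col=g[205:236,u];r=np.nonzero(col>200)[0]+205
    if len(r): print(u,r.min(),r.max(),toc(onz(t,u,(r.min()+r.max())/2,34)), toc(onz(t,u,r.min()-.5,34))[1],toc(onz(t,u,r.max()+.5,34))[1])
```

```text
341.3478260869565 220.2173913043478 [ 587.18481956 -157.14923469   53.        ] [-94.14  -1.2   53.  ]
308 212 228 [-7.55  0.91 34.  ] -21.78 23.55
310 212 228 [-12.87   0.69  34.  ] -22.0 23.32
312 212 228 [-18.19   0.46  34.  ] -22.23 23.1
314 212 228 [-23.51   0.23  34.  ] -22.45 22.87
316 212 227 [-28.78  -1.33  34.  ] -22.68 19.98
318 213 228 [-34.2    1.11  34.  ] -20.23 22.41
320 212 228 [-39.47  -0.45  34.  ] -23.13 22.19
322 212 228 [-44.79  -0.67  34.  ] -23.36 21.96
324 212 229 [-50.15   0.43  34.  ] -23.58 24.39
326 211 229 [-55.42  -1.13  34.  ] -26.48 24.16
```

Run:
```python
from h import *
from plant import env
for x in(-150,-130,-110,-95):
    r=env.move_l(cl(x,0,32.5),v=60,stop_force=6)
    print(r,toc(env.read_eef_pos()),np.round(env.read_wrist_force(),1),np.round(env.read_moment(),2))
    if r: break
print(env.read_time())
```

```text
False [-1.4984e+02 -1.3000e-01  3.2630e+01] [-1.  -0.5 -2.9] [-0.12  0.15 -0.02]
False [-1.2964e+02 -1.0000e-02  3.2540e+01] [-0.7  0.  -2.1] [-0.11  0.16  0.08]
False [-1.0953e+02 -4.0000e-02  3.2500e+01] [-1.7  0.5 -1.4] [-0.09  0.21  0.13]
False [-94.46   0.    32.47] [-0.5  1.3 -2.5] [-0.03  0.28  0.14]
10.4083
```

Run:
```python
from h import *
from plant import env
print(env.move_l(cl(-94.4,0,29),v=15,stop_force=4),env.read_wrist_force(),toc(env.read_eef_pos()))
z=env.read_eef_pos()[2]+.2
r=env.move_l(cl(-60,0,z),v=20,stop_force=6)
print(r,toc(env.read_eef_pos()),np.round(env.read_wrist_force(),1),np.round(env.read_moment(),2))
c=env.capture("top");np.savez("pics/top3.npz",**c)
cv2.imwrite("pics/top3.png",cv2.resize(c["frame"][180:260,250:370,::-1],None,fx=6,fy=6,interpolation=cv2.INTER_CUBIC))
print(env.read_time())
```

```text
True [ 0.3111327  -2.02807107  3.05365654] [-9.477e+01 -7.000e-02  2.975e+01]
True [-89.19   0.18  29.92] [0.1 1.  4.4] [0.19 0.07 0.1 ]
11.3417
```

View pics/top3.png

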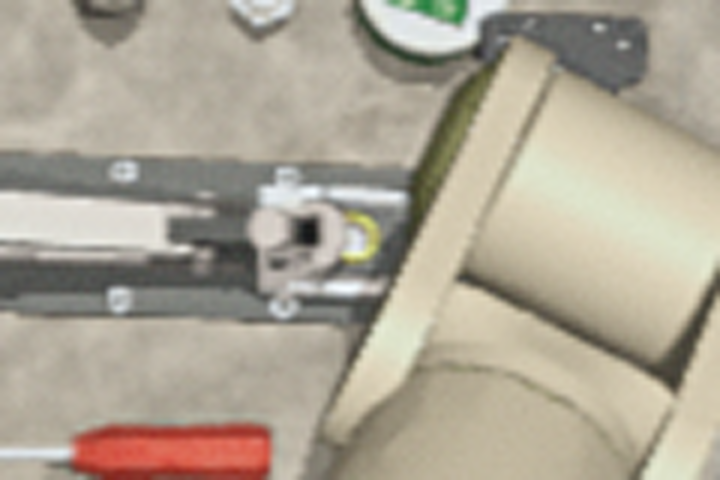

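Run:
```python
from h import *
from plant import env
p=toc(env.read_eef_pos())
env.move_l(cl(p[0],0,31.2),v=20); print(np.round(env.read_wrist_force(),1),toc(env.read_eef_pos()))
r=env.move_l(cl(-60,0,31.2),v=20,stop_force=6)
print(r,toc(env.read_eef_pos()),np.round(env.read_wrist_force(),1),np.round(env.read_moment(),2))
print(env.read_time())
```

```text
[ 0.7  0.5 -2. ] [-88.96   0.39  30.63]
True [-79.13   0.15  30.84] [ 0.3 -3.6 -1.5] [-0.58  0.05  0.02]
12.3083
```

Run:
```python
from h import *
from plant import env
env.command_gripper(55)
p=toc(env.read_eef_pos());print(p,np.round(env.read_wrist_force(),1))
env.move_l(cl(p[0],p[1],120),v=150)
env.goto(cl(-80,0,260),[180,0,YC])
env.goto(cl(203,0,240),[180,0,YC])
env.command_gripper(0)
for n in("side","top"):
    c=env.capture(n); np.savez(f"pics/{n}4.npz",**c)
    f=c["frame"][:,:,::-1]
    f=f[215:345,230:360] if n=="side" else f[190:240,250:370]
    k=4.6 if n=="side" else 6.6
    cv2.imwrite(f"pics/{n}4.png",cv2.resize(f,None,fx=k,fy=k,interpolation=cv2.INTER_CUBIC))
print(env.read_time(),env.read_eef_pos(),env.read_gripper_width(),env.read_wrist_force())
```

```text
[-78.97   0.67  30.23] [ 0.3  0.  -0.1]
16.2833 [590.13383479 139.98659971 239.98861647] 0.6144472659442397 [ 0.51098819 -0.46716012 -0.73239593]
```

View pics/top4.png

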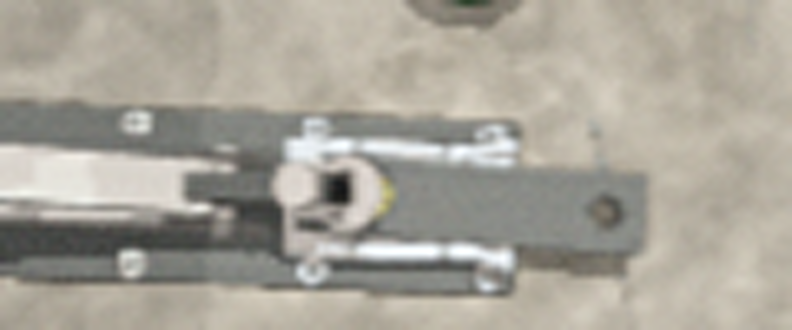

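View pics/side4.png

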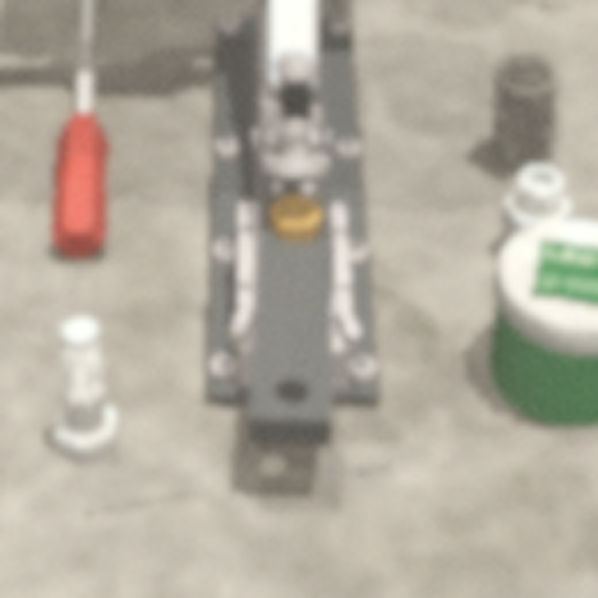

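Run:
```python
from h import *
t=load("pics/top4.npz");s=load("pics/side4.npz")
T=lambda X,Y,z: toc(onz(t,X/6.6+249.5,Y/6.6+189.5,z))
S=lambda X,Y,z: toc(onz(s,X/4.6+229.5,Y/4.6+214.5,z))
print("T end",T(647,210,44),"anvil front",T(517,210,30),"hole",T(606,211,44),"lateral edges",T(620,171,44),T(620,249,44),T(450,167,44),T(450,240,44))
print("S end top edge",S(289,420,44),"bottom edge",S(289,440,30),"hole",S(292,390,44),"bush top",S(297,213,52),"lat",S(250,415,44),S(328,415,44))
for n in (t,s):
    f=n["frame"]; h=cv2.cvtColor(f,cv2.COLOR_RGB2HSV)
# screw-derived x refs: front screws at z10
print("front screws T",T(494,134,10),T(488,272,10),"S",S(222,366,10),S(364,366,10))
```

```text
T end [-111.53    0.51   44.  ] anvil front [-60.76   1.97  30.  ] hole [-95.17   1.6   44.  ] lateral edges [-100.21  -14.68   44.  ] [-101.28   16.58   44.  ] [-32.13 -13.39  44.  ] [-33.23  15.88  44.  ]
S end top edge [-115.1     1.68   44.  ] bottom edge [-112.15    1.23   30.  ] hole [-99.36   0.33  44.  ] bush top [-3.72 -2.8  52.  ] lat [-112.82   16.57   44.  ] [-112.22  -13.28   44.  ]
front screws T [-51.88 -29.97  10.  ] [-51.51  26.82  10.  ] S [-52.78  27.86  10.  ] [-51.52 -31.42  10.  ]
```

```bash
cat > push.py <<'E'
from h import *
from plant import env
def grip(th):
    k=th/0.6
    px=64.5+14*k;pz=73.5-6.5*k
    return px+160*np.cos(th)-11.5*np.sin(th), pz+160*np.sin(th)+11.5*np.cos(th)
YO=1.2
E
python3 - <<'E'
from push import *
print(grip(.6),grip(0))
x,z=grip(.6)
env.goto(cl(x-3,YO,200),[180,0,YC])
F0=env.read_wrist_force()[2]
r=env.move_l(cl(x-3,YO,155),v=40,stop_force=5)
print(r,toc(env.read_eef_pos()),env.read_wrist_force(),F0,env.read_time())
E
```

```text
(np.float64(204.06030994150564), np.float64(166.83415531466696)) (np.float64(224.5), np.float64(85.0))
True [200.95   1.1  170.35] [-0.50290959 -3.07404589  8.3352411 ] 0.6885109217426013 17.3167
```

Run:
```python
from push import *
pk=0
for th in np.arange(.585,-0.02,-.02):
    x,z=grip(th); z+=6*np.tan(th)-.5
    r=env.move_l(cl(x-3,YO,z),v=30,stop_force=12)
    F=env.read_wrist_force();p=toc(env.read_eef_pos())
    print(round(th,3),r,p,np.round(F,1),round(env.read_time(),2))
    pk=max(pk,F[2])
    if r or np.linalg.norm(F)>27: print("halt");break
    if pk>8 and F[2]<2: print("drop");break
```

```text
0.585 False [201.64   0.94 169.13] [-1.8 -3.4  6.8] 17.57
0.565 False [203.     0.94 166.59] [-1.9 -3.5  8.4] 17.82
0.545 False [204.28   0.97 163.96] [-1.4 -5.3  7.2] 18.07
0.525 False [205.52   0.98 161.27] [-1.9 -5.2  6.5] 18.32
0.505 False [206.64   1.01 158.55] [-2.6 -6.4  5.7] 18.57
0.485 False [207.7    1.   155.81] [-1.3 -7.   5.6] 18.82
0.465 False [208.74   1.03 153.05] [-1.9 -8.1  4.5] 19.07
0.445 False [209.82   0.98 150.35] [-2.3 -8.3  5.5] 19.32
0.425 False [210.9    0.92 147.58] [-1.9 -8.5  4.3] 19.57
0.405 False [211.96   0.83 144.89] [-0.2 -7.1  4.9] 19.82
0.385 False [212.78   0.73 142.49] [-1.5 -9.   7.1] 20.07
0.365 False [213.53   0.66 140.07] [ -2.  -11.1  10.2] 20.32
0.345 False [214.24   0.56 137.56] [ -3.3 -11.   12.7] 20.57
0.325 False [214.99   0.58 134.63] [ -4.  -11.4  10.7] 20.82
0.305 False [215.71   0.63 131.57] [ -2.4 -10.9  10.3] 21.07
0.285 False [216.35   0.67 128.45] [ -3.2 -12.   10.6] 21.32
0.265 False [216.98   0.72 125.35] [ -2.8 -11.5   8.6] 21.57
0.245 False [217.75   0.69 122.33] [ -1.8 -10.2   6.9] 21.82
0.225 False [218.5    0.66 119.29] [-0.6 -8.6  8. ] 22.07
0.205 False [219.21   0.67 116.2 ] [-0.7 -6.9  5.6] 22.32
0.185 False [219.78   0.68 113.09] [ 0.2 -6.3  5.8] 22.57
0.165 False [220.48   0.77 109.99] [-0.3 -5.5  5.1] 22.82
0.145 False [221.33   0.97 106.89] [ 1.3 -3.7  3.8] 23.07
0.125 False [221.88   1.22 103.58] [ 0.8 -1.8  2.9] 23.32
0.105 False [222.16   1.35 100.39] [1.5 0.2 2.5] 23.57
0.085 False [222.14   1.47  97.25] [-0.3  0.9  1.9] 23.82
drop
```

Run:
```python
from push import *
for th in np.arange(.065,-0.06,-.015):
    x,z=grip(th); z+=6*np.tan(th)-.5
    r=env.move_l(cl(x-3,YO,z),v=20,stop_force=8)
    F=env.read_wrist_force();p=toc(env.read_eef_pos())
    print(round(th,3),r,p,np.round(F,1),round(env.read_time(),2))
    if r or F[2]>12: print("halt");break
p=toc(env.read_eef_pos())
env.move_l(cl(p[0],p[1],p[2]+90),v=150)
print(env.read_time())
env.sleep(.4)
env.goto(cl(235,0,220),[180,0,YC])
for n in("side","top"):
    c=env.capture(n); np.savez(f"pics/{n}5.npz",**c)
    f=c["frame"][:,:,::-1]
    f=f[130:330,230:360] if n=="side" else f[190:240,190:370]
    k=3 if n=="side" else 4.4
    cv2.imwrite(f"pics/{n}5.png",cv2.resize(f,None,fx=k,fy=k,interpolation=cv2.INTER_CUBIC))
W=cloud(c)
for v in(212,215): print([tuple(int(a) for a in np.round(np.nan_to_num(W[v,u]))) for u in range(190,262,6)])
print(env.read_time(),env.read_eef_pos())
```

```text
0.065 False [221.86   1.43  94.19] [ 0.5 -0.2  0.9] 24.12
0.05 False [221.81   1.28  92.02] [-0.6 -0.7 -0.3] 24.38
0.035 False [221.79   1.28  89.75] [ 0.9  0.4 -0.2] 24.65
0.02 False [221.71   1.27  87.46] [ 0.6 -0.4 -0.6] 24.92
0.005 False [221.6    1.02  85.45] [1.8 0.7 1.7] 25.18
-0.01 True [221.73   0.76  84.69] [-2.7 -0.5  9.2] 25.39
halt
26.15
[(569, 162, 503), (570, 152, 499), (570, 140, 506), (569, 128, 515), (570, 117, 516), (571, 110, 491), (598, 144, 84), (599, 128, 84), (599, 113, 80), (604, 102, 23), (605, 86, 8), (605, 70, 8)]
[(564, 162, 500), (564, 152, 499), (565, 140, 502), (564, 128, 517), (564, 117, 517), (566, 110, 487), (591, 143, 82), (591, 128, 81), (591, 112, 82), (592, 97, 88), (592, 81, 84), (592, 66, 87)]
26.9583 [590.26045582 171.82127764 219.12653847]
```

View pics/top5.png

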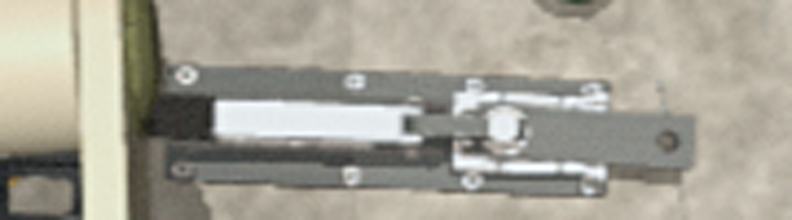

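View pics/side5.png

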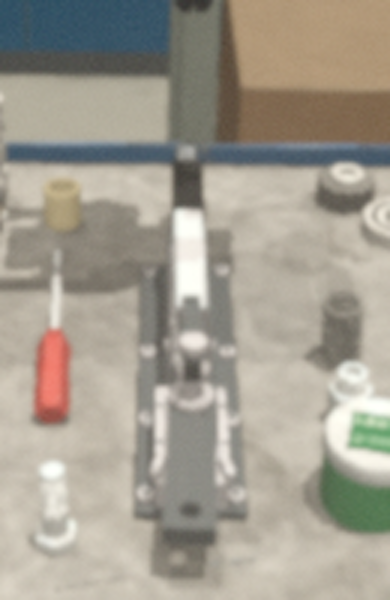

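Run:
```python
from h import *
t=load("pics/top5.npz");s=load("pics/side5.npz")
print("grip front(112) T",toc(onz(t,212/4.4+189.5,120/4.4+189.5,85)),"S",toc(onz(s,187/3+229.5,209/3+129.5,85)))
print("tail S: grip/tab bound",toc(onz(s,186/3+229.5,160/3+129.5,82)),"tab tip",toc(onz(s,186/3+229.5,146/3+129.5,74)))
a=s["frame"][165:215,270:310,::-1];cv2.imwrite("pics/s5b.png",cv2.resize(a,None,fx=10,fy=10,interpolation=cv2.INTER_NEAREST))
```

```text
grip front(112) T [175.82   3.08  85.  ] S [169.36   0.67  85.  ]
tail S: grip/tab bound [247.27   0.53  82.  ] tab tip [ 2.8396e+02 -7.0000e-02  7.4000e+01]
```

View pics/s5b.png

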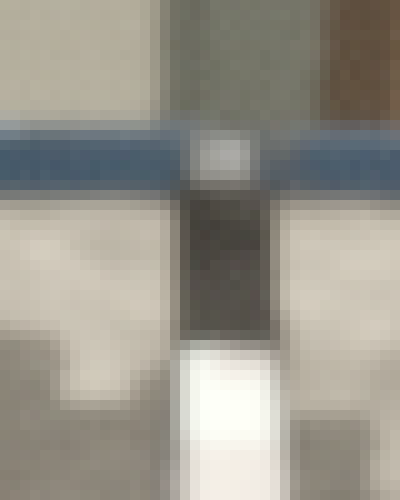

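Run:
```python
from push import *
Y=.6;X=271
env.goto(cl(X,Y,120),[180,0,YC])
print(env.read_time(),env.read_wrist_force())
r=env.move_l(cl(X,Y,66),v=30,stop_force=4)
p=toc(env.read_eef_pos());F=env.read_wrist_force();print(r,p,np.round(F,1))
```

```text
27.4667 [ 0.19471746 -0.97209379  0.26275688]
False [271.11   0.44  66.38] [-1.1 -0.5  4.1]
```

Run:
```python
from push import *
Y=.6;X=271
last=0
for z in np.arange(65,50,-1.5):
    r=env.move_l(cl(X,Y,z),v=20,stop_force=9)
    p=toc(env.read_eef_pos());F=env.read_wrist_force();print(r,p,np.round(F,1),round(env.read_time(),2))
    if r or F[2]>20 or F[2]<last-2.5: print("halt");break
    last=F[2]
```

```text
False [270.97   0.5   65.11] [-0.1 -0.6  2.8] 29.67
False [270.85   0.54  63.41] [-0.3 -1.7  3.6] 29.92
False [270.91   0.52  61.93] [-0.5 -2.   3. ] 30.17
False [270.98   0.52  60.46] [ 0.5 -1.5  3.8] 30.42
False [271.03   0.56  58.95] [ 0.8 -1.3  3.5] 30.67
False [271.01   0.57  57.45] [ 0.6 -2.3  2.8] 30.92
False [271.01   0.56  55.93] [ 1.1 -1.   4.3] 31.17
False [271.     0.59  54.42] [ 0.6 -1.4  3.9] 31.42
False [270.99   0.56  52.99] [-0.1 -2.2  4.9] 31.67
False [270.88   0.44  51.83] [-0.4 -3.4  6.7] 31.92
```

Run:
```python
from h import *
from plant import env
c=env.capture("side"); np.savez("pics/side6.npz",**c)
f=c["frame"][120:320,230:360,::-1]
cv2.imwrite("pics/side6.png",cv2.resize(f,None,fx=3,fy=3,interpolation=cv2.INTER_CUBIC))
f=c["frame"][140:215,265:320,::-1]
cv2.imwrite("pics/side6b.png",cv2.resize(f,None,fx=8,fy=8,interpolation=cv2.INTER_CUBIC))
```

```text
(no output)
```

View pics/side6.png

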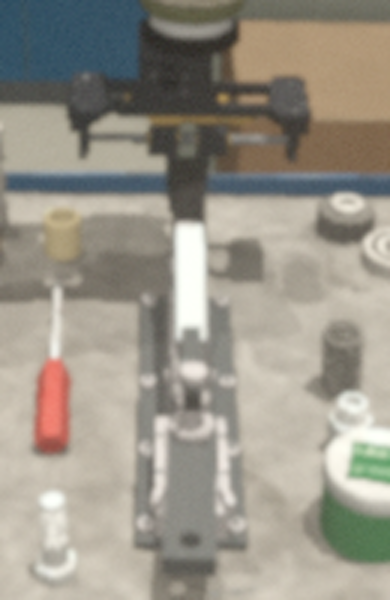

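View pics/side6b.png

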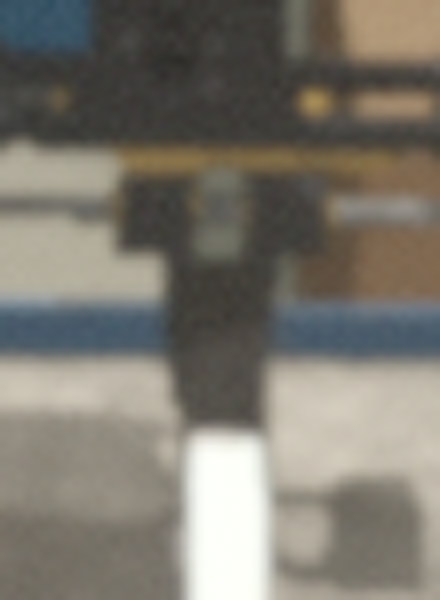

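Run:
```python
from push import *
for z in range(60,260,20):
    env.move_l(cl(min(271+ (0),271),.6,z),v=80)
    F=env.read_wrist_force()
    if z<200:print(z,np.round(F,1))
env.goto(cl(290,150,260),[180,0,YC])
env.sleep(.3)
for n in("side","top"):
    c=env.capture(n); np.savez(f"pics/{n}7.npz",**c)
    f=c["frame"][:,:,::-1]
    f=f[120:320,230:360] if n=="side" else f[190:240,180:370]
    k=3 if n=="side" else 4.2
    cv2.imwrite(f"pics/{n}7.png",cv2.resize(f,None,fx=k,fy=k,interpolation=cv2.INTER_CUBIC))
print(env.read_time())
```

```text
60 [-0.3  0.7  3. ]
80 [-0.3  1.7  3.8]
100 [-0.8  3.1  5.3]
120 [-2.1  1.2  5. ]
140 [-0.1  0.3  0. ]
160 [-0.  -0.   0.9]
180 [ 0.8 -0.2 -0.6]
36.8833
```

View pics/side7.png

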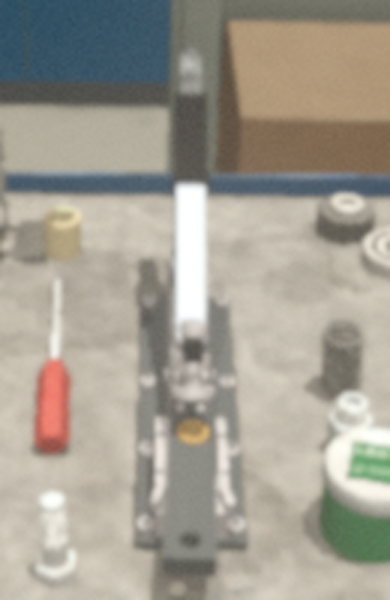

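View pics/top7.png

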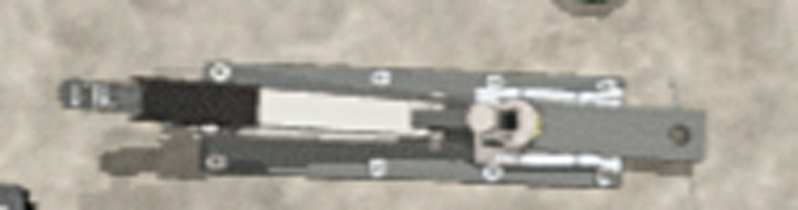

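Run:
```python
from h import *
a=load("pics/side4.npz")["frame"];b=load("pics/side7.npz")["frame"]
f=lambda c:cv2.resize(c[245:320,270:320,::-1],None,fx=7.5,fy=7.5,interpolation=cv2.INTER_CUBIC)
cv2.imwrite("pics/cmp.png",np.hstack([f(a),f(b)]))
for n in("4","7"):
    s=load(f"pics/side{n}.npz");h=cv2.cvtColor(s["frame"][250:275,280:310],cv2.COLOR_RGB2HSV);m=(h[...,1]>90)&(h[...,2]>80)
    v,u=np.nonzero(m);print(n,len(u),u.min()+280,u.max()+280,v.min()+250,v.max()+250, toc(onz(s,u.mean()+280,v.max()+250.5,44)))
t=load("pics/top7.npz");T=lambda X,Y,z: toc(onz(t,X/4.2+179.5,Y/4.2+189.5,z))
print(T(706,135,44),T(680,135,44),T(620,135,30),T(680,110,44),T(680,162,44))
```

```text
4 78 289 299 258 266 [-11.37  -2.54  44.  ]
7 60 289 299 260 267 [-14.3  -2.6  44. ]
[-111.73    1.36   44.  ] [-95.41   2.05  44.  ] [-58.89   2.91  30.  ] [-94.87 -13.7   44.  ] [-96.    19.04  44.  ]
```

View pics/cmp.png

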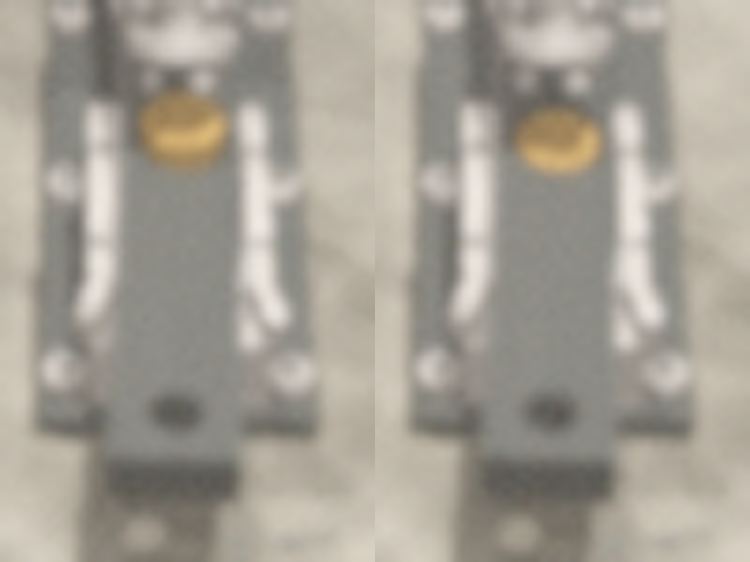

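Run:
```python
from plant import env
env.close_job();print(env.read_time())
```

```text
the job is handed in; nothing more can be done
the job is handed in; nothing more can be done
```

I pressed the bush flush, sprang the clamp open again, and left the bar lying in the guides. I handed the job in at about 37 s of the 69 s; it reports no verdict.

- **Bar:** I slid it in until the force sensor stopped the move, about 4 N against the end stop. The bar overhangs the front of the anvil by about 51 mm, against 52 mm expected when it is home.
- **Handle:** It needed at most about 17 N. It went over centre, and I ended with a light touch of about 9 N at the hard stop. With the gripper off it stayed locked and level, its grip about 84 mm up.
- **Release:** The tab took 3 to 7 N, slightly less than expected. I pressed further than needed: when I looked, the toggle had already let go and my finger was holding the tail down. I lifted, and the handle followed the finger up to fully open.

The last pictures, from both cameras, show:
- **Clamp:** it is open with its tail raised.
- **Bush:** it looks level with the bar's top face. The cameras cannot measure that to 0.9 mm.
- **Bar:** it has not moved.
- **Other things:** those in view of the last side picture (nipple, tin, bolt and spring) look undisturbed.

The two cameras disagreed by up to about 6 mm on positions along the clamp, so I relied on contact for the stop, the handle and the tab.

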